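Seal the blue jar and prove its lid holds

ROBOT

A 6-joint arm with a two-finger parallel gripper is mounted at the origin on the work surface. World frame = base frame: x ahead of the robot, y to its left, z up, the work surface at z = 0. Lengths are in m, angles in rad, forces in N, time in s.
With the tool pointing down it reaches from about 0.325 to 0.85 m from the base axis. Payload 4.4 kg.
Tool frame: the origin (TCP) lies midway between the tips of the shut fingers; the grasp point (between the pads) lies 19 mm behind it; z points along the fingers, y is the direction in which the jaws open and shut (so a half turn about z gives the same grasp; the last joint's range is limited). The gripper opens to 94 mm and grips with 3 to 60 N. Pads are 16 mm wide; open, the fingers measure 119 mm over their backs; the gripper's body (75 mm by 177 mm) begins 78 mm behind the grasp point.
Start: joints at [0.988, 0.207, 1.542, -0, 1.393, -0.15], TCP at [0.241, 0.522, 0.205] pointing down, gripper open.
Joint ranges: [-2.73, 2.73], [-0.86, 2.22], [0.23, 2.46], [-1.11, 4.25], [0.08, 2.63], [-2.82, 2.82]. Speed limits (rad/s): [2.79, 2.79, 3.14, 3.14, 3.14, 3.14].

INTERFACE

Orientations are given as a rotation vector (axis times angle).
In Python, from plant import manip gives the robot as it stands. Calls block until the motion is done:
- manip.movep(position, orientation): joint-space move of the TCP to a pose.
- manip.move_l(position, feed=0.15, frame=None, stop_force=None): straight line of the TCP; frame=None keeps the orientation; feed is the mean speed in m/s. With stop_force (N) it stops when the force on the tool has changed by that much, and returns True; else False.
- manip.move_joints(angles): joint-space move.
- manip.open() and manip.close(newtons=None): open the fingers fully, or close them until they stop; newtons is the grip in N (None keeps the last).
- manip.hold(seconds).
- manip.ik(position, orientation): joint angles nearest the present ones, or None.
- manip.capture(name): name is "scene" or "top" or "wrist"; returns the picture (480x640x3 uint8, blue, green, red); there is no depth.
- manip.get_calibration(name): a dict with "fx", "fy", "cx", "cy" (pixels), "xyz" and "orientation" of the camera in the world. Camera axes: x right, y down, z forward; pixel columns grow to the right and rows downward; lengths in m; the calibration is good to about 2 mm. A picture is of the moment at which its call begins: read the wrist's pose just before it. get_calibration takes no time and is no camera call; for the wrist camera it gives the pose at the moment of the call.
A pose or a line that the arm cannot do raises manip.PlanningError and nothing moves.
- manip.sign_off(): hands the job in, once; it reports no verdict.
Readings, each from a call of its own:
- manip.get_time_s(): time.
- manip.get_joint_positions(): joint angles.
- manip.get_qvel(): joint speeds.
- manip.get_joint_torque(): joint torques, N m.
- manip.get_ee_pos(): TCP position.
- manip.get_ee_rot(): TCP orientation.
- manip.get_wrist_force(): force on the tool from outside, world axes, zero at the start.
- manip.get_wrist_torque(): the same for the moment, N m.
- manip.get_finger_gap(): finger opening in m.
Only numpy, scipy, OpenCV 4.12 (cv2) and the standard library are available. Lean on these libraries where they do the work, as an engineer would, in place of code of your own. Each camera call takes 0.05 s, during which the arm holds its last target.

TASK

The blue jar's lid is standing up out of its rim with the orange gasket showing: press it fully home, pushing with no more than 25 newtons. Then hold the jar's knob and pull it straight up with a steady 10 newtons for two seconds to prove that the gasket holds, never so hard that the lid lifts again, and let go. Leave the jar where it stands on the turntable, and do not disturb anything else.

Things in the scene. Friction and masses are not known exactly. Their poses are not given: they have to be found in the camera images.
- susan_foot: round wooden foot of the bamboo lazy susan, 210 mm across and 16 mm high, screwed down to the shelf; origin at the centre of its underside, z up. On it turns a bamboo disc 304 mm across (top 36 mm above the shelf) that carries the three jars, their axes 85 mm from the disc's centre and 120 degrees apart
- susan (a joint): turning angle of the bamboo disc, rad, counter-clockwise from above; it turns freely except for a friction of about 0.25 N m (some 3 N at a jar). At angle a the blue jar stands in direction a (world yaw, plus the foot's yaw, which is 0) from the foot's centre
- blue_jar: glazed blue ceramic jar, 92 mm across, 115 mm high without its lid, its foot locked in a well of the turntable so that it cannot lift off; origin at the centre of its underside, 36 mm above the shelf, z up along the jar's axis
- jar_rim (a point): centre of the blue jar's rim, 115 mm above the jar's origin; the lid's underside rests here when it is home
- blue_lid (a joint): how far the blue lid stands above its home position, m: 0 fully home, starts somewhere from 6 to 12 mm, at most 20 mm. The lid is a flat ceramic disc 93 mm across, 12 mm thick, 250 g, that can only slide straight up or down the jar's axis, held by the friction of its orange gasket: about 10 N of push makes it slide down, about 15 N of pull makes it slide up, and it stays where it is left
- blue_knob (a joint): how far the knob has been drawn up (+) or pushed down (-) against its springy rubber neck, m; 0 at rest. The neck is stiff, about 0.14 mm per newton either way (a 10 N pull draws it up 1.4 mm; the pull must be read from the force, not from this), and springs back when released
- knob_top (a point): centre of the flat top of the blue lid's knob. The knob is a round upright bamboo cylinder 30 mm across, 28 mm high, on a thin rubber neck; its top lies 42 mm above the lid's upper face (its lower end 14 mm above it), so with the lid home and nothing pulling it lies 54 mm above the jar's rim
- white_jar: closed white ceramic jar of the same shape on the same turntable, lid and knob fixed; origin at the centre of its underside; must be left alone
- clay_jar: closed terracotta jar of the same shape on the same turntable, lid and knob fixed; origin at the centre of its underside; must be left alone
- whisk: loose steel whisk lying on the shelf, 290 mm long, up to 60 mm high; origin 130 mm from the handle's end, x towards its wires; bystander
- brush: loose silicone brush with a hard black handle and red head lying on the shelf, 215 mm long, 14 mm high; bystander
- cloche: loose small glass cloche on a round dark wooden base, 132 mm across, 146 mm high; origin at the centre of its underside; bystander, fragile
- bowl: loose white bowl 110 mm across, 50 mm high; bystander
- mug: loose grey-green mug 80 mm across, 90 mm high; bystander

How it is judged:
On the way, in this order (a step that is already met when the one before it is completed fails the run):
1. the blue lid is pressed fully home (within 1.2 mm) (value of joint blue_lid below 0.0012 m), for 0.2 s.
2. with the lid home, the knob is pulled up with 7.5 to 12.5 N (neck drawn 1.0 to 1.75 mm) for a second without a break (value of joint blue_lid below 0.0015 m and value of joint blue_knob between 0.00101 and 0.00174 m), for 1 s.
At the end, for the whole second after the job is handed in: the blue lid is home (within 1.5 mm), its knob let go and sprung back to rest (within 0.5 mm), the blue jar at rest within 30 mm of where it stood (value of joint blue_lid below 0.0015 m and value of joint blue_knob between -0.0005 and 0.0005 m and distance of blue_jar from where it was at the start of the episode below 0.03 m and linear speed of blue_jar below 0.01 m/s); the robot touches nothing.
It fails at once if the blue knob is pulled harder than 14 N (value of joint blue_knob above 0.00195 m).
It fails at once if the blue knob is pushed down harder than 25 N (value of joint blue_knob below -0.0036 m).
It fails at once if the blue jar with its lid and knob is pushed with more than 28 N (contact force between the arm and blue_jar above 28 N).
It fails at once if the white or the clay jar is pushed with more than 4 N (contact force between the arm and white_jar above 4 N or contact force between the arm and clay_jar above 4 N).
It fails at once if a bystander on the shelf is shifted by more than 15 mm (distance of any of whisk, brush, cloche, bowl, mug from where it was at the start of the episode above 0.015 m).
It also fails if it takes over 62 s, if anything falls off the work surface, if the arm or the gripper's body presses on something with over 40 N, if the wrist force passes 120 N, or if a joint passes its speed limit or range.

## Working session

There is one attempt and no reset: what is moved stays moved. The work goes in short steps, each a Python script; the robot and the scene stay as the last script left them, time stands still between calls to the robot, and variables do not carry over. Pictures are saved under pics/ and viewed, and the job is handed in when it is done.

```bash
ls; mkdir -p pics; python3 - <<'E'
from plant import manip
import cv2
print(manip.get_time_s())
for n in("scene","top","wrist"):
    c=manip.get_calibration(n);print(n,c)
    cv2.imwrite(f"pics/{n}0.png",manip.capture(n))
print(manip.get_wrist_force(),manip.get_finger_gap(),manip.get_ee_rot())
E
```

```text
pics
0.0
scene {'fx': 505.83519723291505, 'fy': 505.83519723291505, 'cx': 316.99517175378963, 'cy': 245.5222522086553, 'xyz': array([ 1.18564031, -0.69262528,  0.87918894]), 'orientation': array([-2.12342075, -0.78038502,  0.40340689])}
top {'fx': 601.8650054026157, 'fy': 601.8650054026157, 'cx': 318.11319659603623, 'cy': 238.06850202071672, 'xyz': array([0.21250619, 0.02456302, 1.70648188]), 'orientation': array([-2.04065749,  2.18248895, -0.23358309])}
wrist {'fx': 335.19828230244764, 'fy': 335.19828230244764, 'cx': 316.38066444656806, 'cy': 242.01417738206294, 'xyz': array([0.17364243, 0.55247367, 0.38426973]), 'orientation': array([2.45737258, 1.57137181, 0.20199377])}
[-0.44441955 -0.46663009 -0.96703848] 0.09401491835267897 [-6.74414974e-01 -3.06769951e+00  2.59482363e-03]
```

View pics/scene0.png

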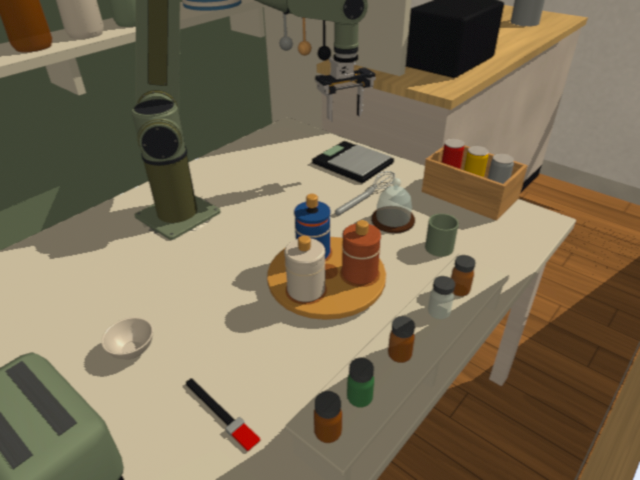

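View pics/top0.png

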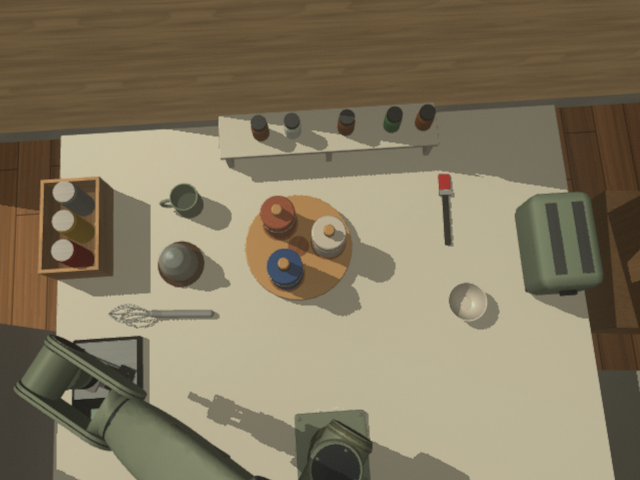

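View pics/wrist0.png

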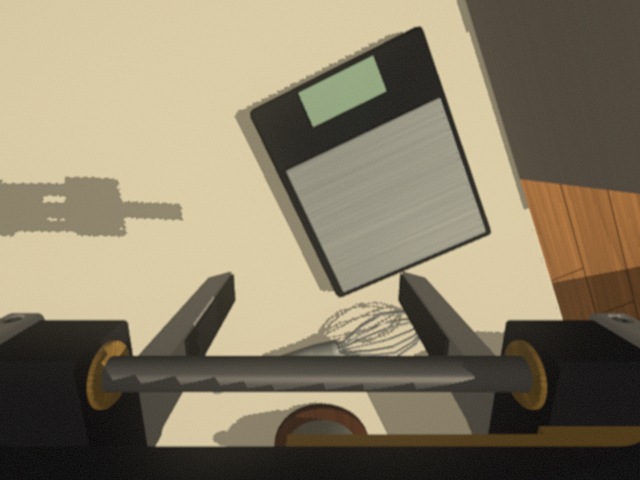

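The scene view shows the blue jar's knob near (312,200) and the white and clay knobs near (304,243) and (362,228). In the top view, the blue, white and clay knobs are near (283,264), (329,230) and (277,210). Next I'll triangulate them.

```bash
cat > h.py <<'E'
from plant import manip
import cv2, numpy as np
from scipy.spatial.transform import Rotation as R
def ray(c,p):
    d=R.from_rotvec(c["orientation"]).apply([(p[0]-c["cx"])/c["fx"],(p[1]-c["cy"])/c["fy"],1.])
    return np.array(c["xyz"]),d/np.linalg.norm(d)
def onplane(c,p,z):
    o,d=ray(c,p);return o+d*(z-o[2])/d[2]
def tri(c1,p1,c2,p2):
    o1,d1=ray(c1,p1);o2,d2=ray(c2,p2)
    s=np.linalg.lstsq(np.c_[d1,-d2],o2-o1,rcond=None)[0]
    a=o1+s[0]*d1;b=o2+s[1]*d2
    return (a+b)/2,np.linalg.norm(a-b)
def proj(c,P):
    q=R.from_rotvec(c["orientation"]).inv().apply(np.array(P)-c["xyz"])
    return np.array([c["fx"]*q[0]/q[2]+c["cx"],c["fy"]*q[1]/q[2]+c["cy"]])
E
python3 - <<'E'
from h import *
t=cv2.imread("pics/top0.png");s=cv2.imread("pics/scene0.png")
a=cv2.resize(t[185:310,235:365],None,fx=6,fy=4.8*1,interpolation=cv2.INTER_CUBIC)
a=cv2.resize(t[185:310,235:365],None,fx=4.7,fy=4.7,interpolation=cv2.INTER_CUBIC);cv2.imwrite("pics/tz.png",a)
a=cv2.resize(s[185:305,260:390],None,fx=5,fy=5,interpolation=cv2.INTER_CUBIC);cv2.imwrite("pics/sz.png",a)
E
```

```text
(no output)
```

View pics/tz.png

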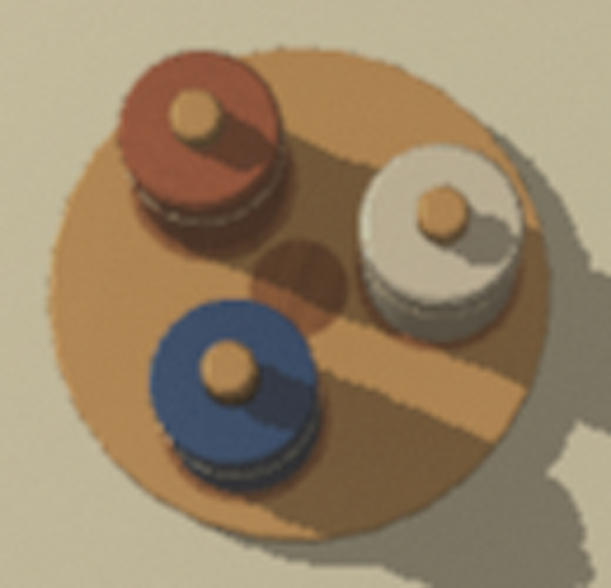

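View pics/sz.png

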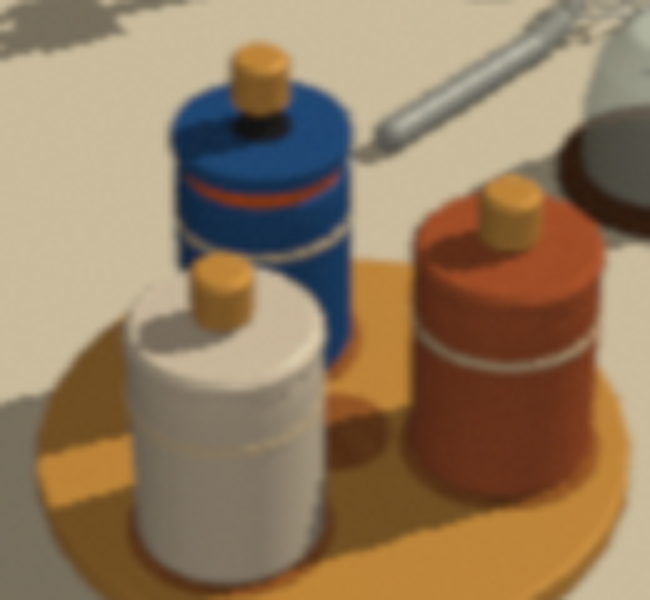

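```bash
python3 - <<'E'
from h import *
t=cv2.imread("pics/top0.png")
ct=manip.get_calibration("top");cs=manip.get_calibration("scene")
hsv=cv2.cvtColor(t,cv2.COLOR_BGR2HSV)
seeds=dict(blue=(283.7,264),white=(329.2,230),clay=(276.7,209.5))
sc=dict(blue=(312.0,196.6),white=(304.4,238.8),clay=(362.6,223.1))
for k,(u,v) in seeds.items():
    u0,v0=int(u)-9,int(v)-9
    w=hsv[v0:v0+19,u0:u0+19]
    m=((w[...,0]>10)&(w[...,0]<22)&(w[...,1]>110)&(w[...,2]>120)).astype(np.uint8)
    n,l,st,ce=cv2.connectedComponentsWithStats(m)
    i=1+np.argmax(st[1:,4]);p=ce[i]+[u0,v0]
    P,e=tri(ct,p,cs,sc[k])
    print(k,p,st[i],"tri",P.round(4),"gap",e.round(4),"plane.205",onplane(ct,p,.205).round(4),onplane(cs,sc[k],.205).round(4))
# disc contour at z=.036
m=cv2.inRange(hsv,(8,90,60),(22,255,255))
n,l,st,ce=cv2.connectedComponentsWithStats(m)
i=l[275,262] ; print(st[i])
c=max(cv2.findContours((l==i).astype(np.uint8),cv2.RETR_EXTERNAL,cv2.CHAIN_APPROX_NONE)[0],key=cv2.contourArea)
W=np.array([onplane(ct,q[0],.036)[:2] for q in c])
h=cv2.convexHull(W.astype(np.float32))[:,0]
print(cv2.minEnclosingCircle(h.astype(np.float32)))
A=np.c_[2*h,np.ones(len(h))];x=np.linalg.lstsq(A,(h**2).sum(1),rcond=None)[0];print(x[:2],np.sqrt(x[2]+x[:2]@x[:2]))
# blue lid mask
b=cv2.inRange(hsv,(100,80,30),(125,255,255));ys,xs=np.nonzero(b[220:300,250:330]);print("blue bbox",xs.min()+250,xs.max()+250,ys.min()+220,ys.max()+220)
E
```

```text
blue [283.         262.83529412] [ 4  3 11 11 85] tri [0.4765 0.094  0.2097] gap 0.0015 plane.205 [0.4779 0.0947 0.205 ] [0.4711 0.0988 0.205 ]
white [328.41666667 229.5952381 ] [ 4  4 10 10 84] tri [ 0.5592 -0.0271  0.1897] gap 0.0015 plane.205 [ 0.5562 -0.026   0.205 ] [ 0.5727 -0.0425  0.205 ]
clay [275.53465347 208.67326733] [  3   3  12  14 101] tri [0.6239 0.1062 0.1896] gap 0.0022 plane.205 [0.6206 0.1062 0.205 ] [0.6359 0.0874 0.205 ]
[ 245  195  107  105 6480]
((0.5586751699447632, 0.06141433119773865), 0.15905451774597168)
[0.55507542 0.05861056] 0.15219450225781572
blue bbox 267 301 249 282
```

The numbers agree with the geometry. The blue knob is at about (0.4765, 0.094, 0.210), 86 mm from the disc centre. The other two knobs sit 14 mm lower because they have no neck, and that fits their measured z of 0.190. Now I'll move above the blue knob with the jaws tangential, so any small off-centre error just turns the disc.

```bash
cat >> h.py <<'E'
K=np.array([.4765,.0938])
C=np.array([.5545,.0582])
def ori(K=K,sgn=None):
    r=(K-C)/np.linalg.norm(K-C); y=np.array([-r[1],r[0],0])
    z=np.array([0,0,-1.]); best=None
    for s in(1,-1):
        M=np.c_[np.cross(s*y,z),s*y,z]
        o=R.from_matrix(M).as_rotvec(); q=manip.ik([*K,.3],o)
        if q is not None and (best is None or abs(q[5])<abs(best[1][5])): best=(o,q)
    return best
E
python3 - <<'E'
from h import *
o,q=ori();print(o,q)
p=manip.get_ee_pos();manip.move_l([p[0],p[1],.32])
manip.movep([*K,.30],o)
manip.close(10)
manip.move_l([*K,.235],feed=.06)
manip.hold(.3)
print([np.round(manip.get_wrist_force(),2) for _ in range(3)],manip.get_ee_pos(),manip.get_finger_gap(),manip.get_time_s())
for n in("scene","top","wrist"): cv2.imwrite(f"pics/{n}1.png",manip.capture(n))
cv2.imwrite("pics/s1z.png",cv2.resize(cv2.imread("pics/scene1.png")[100:260,220:420],None,fx=4,fy=3.7))
f=[manip.get_wrist_force()]
for i in range(5): manip.hold(.05);f.append(manip.get_wrist_force())
print(np.round(f,2))
E
```

```text
[0.66744496 3.06987323 0.        ] [ 1.59253439e-02 -4.71112483e-02  1.62043052e+00 -4.44089210e-16
  1.56827338e+00 -1.12669909e+00]
[array([-0.44,  0.87, -0.55]), array([-0.44,  0.87, -0.55]), array([-0.44,  0.87, -0.55])] [0.47663276 0.09378464 0.23522983] 0.0010083484520007366 5.7917
[[-1.15 -0.66  0.11]
 [ 0.68  0.99 -0.07]
 [ 0.35 -0.28  0.58]
 [ 0.65 -0.3   0.64]
 [-0.34 -0.72 -0.28]
 [-0.15  0.02 -0.04]]
```

View pics/s1z.png

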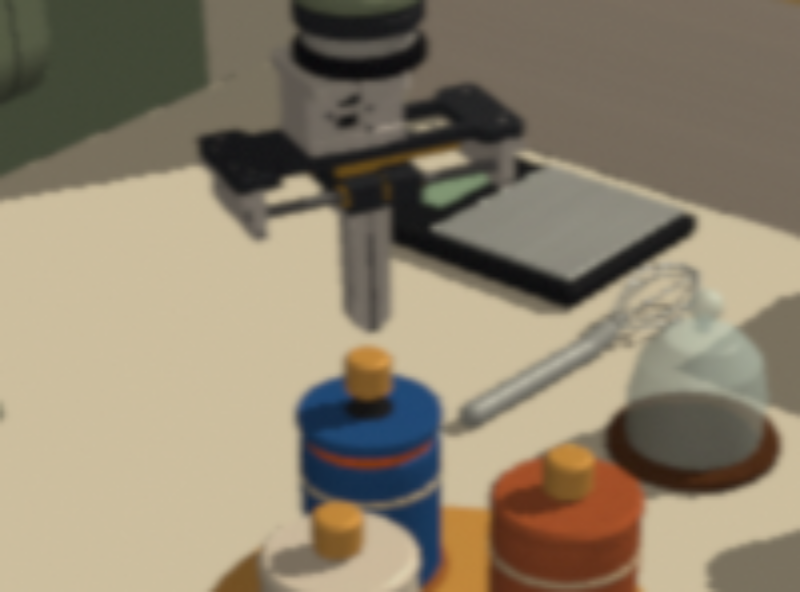

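View pics/wrist1.png

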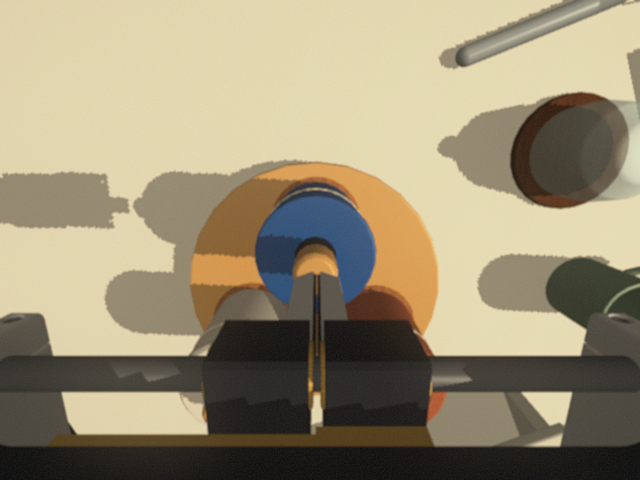

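The shut fingers are centred over the knob in both views: the tip is at (370,325) over the knob at (369,360) in the zoom, and the wrist view is symmetric about column 317. Force noise is about 0.6 N. Next is the press.

```bash
cat >> h.py <<'E'
def F(n=6,dt=.02):
    f=[]
    for i in range(n): manip.hold(dt);f.append(manip.get_wrist_force())
    return np.mean(f,0)
E
python3 - <<'E'
from h import *
f0=F(15)
manip.move_l([*K,.219],feed=.03)
s=manip.move_l([*K,.198],feed=.01,stop_force=4)
zc=manip.get_ee_pos();print("contact",s,zc,(F()-f0).round(2),manip.get_time_s())
# z.198 < needed? stepwise press
z=zc[2]; n=0
while n<24:
    z-=.0007
    s=manip.move_l([*K,z],feed=.006,stop_force=9)
    f=F(4)-f0; e=manip.get_ee_pos(); n+=1
    print(n,s,round(z,4),e[2].round(4),f.round(1))
    if f[2]>16.5 or z<.1975: break
print(manip.get_time_s(),f0)
E
```

```text
contact True [0.4765687  0.09381072 0.21363731] [-0.36 -0.39  4.48] 8.1167
1 False 0.2129 0.2134 [-1.5 -0.3  5.9]
2 False 0.2122 0.2131 [-1.8 -0.2  8. ]
3 False 0.2115 0.2127 [-2.4 -0.3  8.9]
4 False 0.2108 0.212 [-2.6 -0.2  8.2]
5 False 0.2101 0.2114 [-2.8 -0.1  8.8]
6 False 0.2094 0.2106 [-2.9 -0.1  8.8]
7 False 0.2087 0.21 [-2.8 -0.4  9.1]
8 False 0.208 0.2093 [-2.7  0.   8.7]
9 False 0.2073 0.2085 [-2.2 -0.5  9.2]
10 False 0.2066 0.2078 [-2.9 -0.1  9. ]
11 False 0.2059 0.2072 [-2.8 -0.8  9.4]
12 False 0.2052 0.2064 [-3.3 -0.2  8.9]
13 False 0.2045 0.2057 [-2.7 -0.1  8.9]
14 False 0.2038 0.205 [-2.7 -0.5  9.3]
15 False 0.2031 0.2043 [-3.1 -0.5  9.2]
16 False 0.2024 0.2038 [-2.4 -0.3 10.1]
17 False 0.2017 0.2035 [-3.7 -0.6 11.6]
18 False 0.201 0.2032 [-4.8 -0.3 13.7]
19 False 0.2003 0.2029 [-5.3 -0.5 15.3]
20 False 0.1996 0.2027 [-5.7 -0.3 16.9]
14.775 [-0.00408721  0.05481867 -0.06689298]
```

The force held at about 9 N while the lid slid, then rose steadily to 17 N. The TCP stopped at 0.2027, and adding 2.4 mm of neck compression gives a knob top of 0.205, so the lid is home. I'll back off, look, then grip.

```bash
python3 - <<'E'
from h import *
manip.move_l([*K,.250],feed=.05)
manip.open()
manip.hold(.2)
f0=F(10); print(f0,manip.get_finger_gap())
ct=manip.get_calibration("top");cs=manip.get_calibration("scene")
s=manip.capture("scene");w=manip.capture("wrist")
cv2.imwrite("pics/scene2.png",s);cv2.imwrite("pics/wrist2.png",w)
cv2.imwrite("pics/s2z.png",cv2.resize(s[100:260,220:420],None,fx=4,fy=3.7,interpolation=cv2.INTER_CUBIC))
print(proj(cs,[*K,.205]),manip.get_time_s())
E
```

```text
[ 0.13171851  0.02106099 -0.30589194] 0.09440639231797673
[312.29347815 198.1928218 ] 17.85
```

View pics/s2z.png

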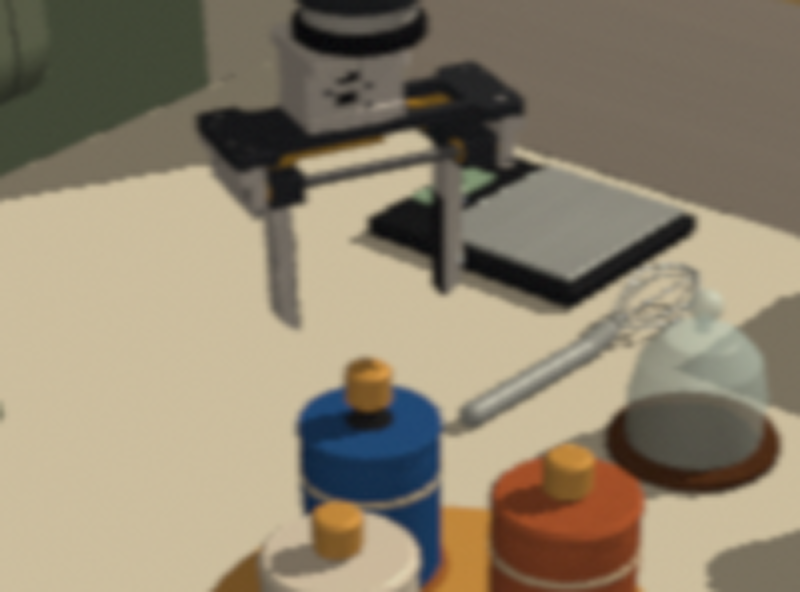

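View pics/wrist2.png

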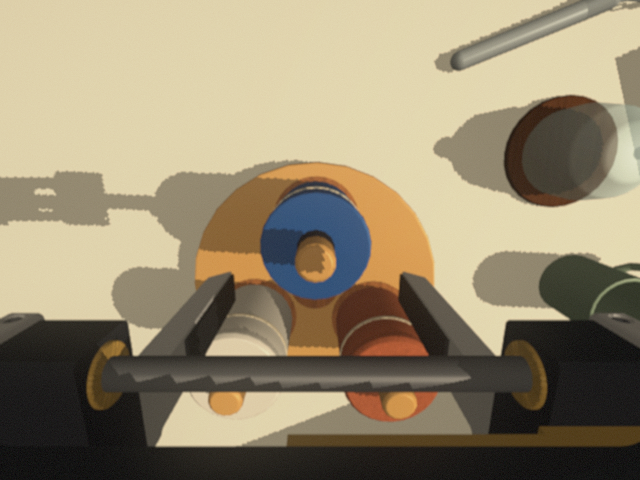

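The gasket no longer shows at all, and the knob at (369,370) in the zoom is where it should be. In the wrist view the knob is at column 316, centred between the jaws. I'll grip gently, because the 28 N contact limit may count grip force, then pull up under force feedback.

```bash
python3 - <<'E'
from h import *
s=manip.move_l([*K,.174],feed=.05,stop_force=5)
manip.hold(.2); f0=F(15); p=manip.get_ee_pos()
print(s,p,f0.round(2))
if not s:
    manip.close(11); manip.hold(.2)
    print("grip",manip.get_finger_gap(),(F(10)-f0).round(2),manip.get_ee_pos().round(4))
np.save("f0.npy",f0);print(manip.get_time_s())
E
```

```text
False [0.47651418 0.09380857 0.17403036] [-0.16 -0.06  0.04]
grip 0.029493076210549706 [-1.1  -2.94  0.86] [0.4763 0.0935 0.1739]
21.3333
```

```bash
python3 - <<'E'
from h import *
f0=np.load("f0.npy"); z=.174
p0=manip.get_ee_pos()[2]; prev=-1
for i in range(14):
    f=F(6)-f0; up=-f[2]; e=manip.get_ee_pos()[2]
    print(i,round(z,5),(1e3*(e-p0)).round(2),f.round(2))
    if up>9.3: break
    z+=min(.0006,max(.0001,(10-up)*.00028))
    if z>.1785: print("slip?");break
    manip.move_l([*K,z],feed=.004,stop_force=5)
t0=manip.get_time_s();
if up>9:
  while manip.get_time_s()-t0<2.4:
    f=F(8)-f0; up=-f[2]
    print(round(manip.get_time_s()-t0,2),up.round(2),(1e3*(manip.get_ee_pos()[2]-p0)).round(2),manip.get_finger_gap())
    if abs(up-10)>.8:
        z+=np.clip((10-up)*.00015,-.0003,.0003); manip.move_l([*K,z],feed=.004)
print(manip.get_time_s(),z); np.save("z.npy",z)
E
```

```text
0 0.174 -0.02 [-1.53 -3.13  0.64]
1 0.1746 0.36 [-0.78 -3.75 -1.87]
2 0.1752 0.86 [ 0.36 -3.48 -5.14]
3 0.1758 1.38 [ 1.4  -4.31 -8.78]
4 0.17614 1.66 [  2.66  -4.42 -10.41]
0.13 10.65 1.67 0.029739009625925038
0.27 10.37 1.64 0.029329017404032643
0.4 10.58 1.66 0.029505971031420643
0.53 10.08 1.66 0.02971701405366162
0.67 10.77 1.66 0.029686346301152623
0.8 10.33 1.68 0.029864624421237582
0.93 10.27 1.65 0.02952927753405537
1.07 10.19 1.66 0.02937092451545808
1.2 10.28 1.69 0.02955393080522295
1.33 10.31 1.67 0.029443677862344402
1.47 10.45 1.68 0.0296431872045123
1.6 10.54 1.67 0.029504933358591168
1.73 10.47 1.68 0.02970393836237699
1.87 10.42 1.66 0.02957924784068023
2.0 10.58 1.68 0.03005286993991325
2.13 10.37 1.66 0.02948204321069448
2.27 10.8 1.66 0.029623377881572186
25.5 0.17602013599223695
```

It held a steady 10.4 N for 2.3 s with no slip and no creep. Now I'll relax, release, back off and check.

```bash
python3 - <<'E'
from h import *
f0=np.load("f0.npy")
manip.move_l([*K,.1742],feed=.004)
print((F(10)-f0).round(2))
manip.open(); manip.hold(.2)
print((F(10)-f0).round(2),manip.get_finger_gap())
manip.move_l([*K,.30],feed=.08); manip.hold(.3)
s=manip.capture("scene");w=manip.capture("wrist");t=manip.capture("top")
cv2.imwrite("pics/top3.png",t);cv2.imwrite("pics/scene3.png",s)
a=cv2.imread("pics/scene0.png")
cv2.imwrite("pics/s3z.png",np.hstack([cv2.resize(x[170:310,250:390],None,fx=2.8,fy=2.8,interpolation=cv2.INTER_CUBIC) for x in(a,s)]))
print(manip.get_time_s(),F().round(2))
E
```

```text
[-1.21 -3.86 -3.5 ]
[ 0.38  0.16 -0.16] 0.09390488908402878
29.9 [-0.14  0.05  0.3 ]
```

View pics/s3z.png

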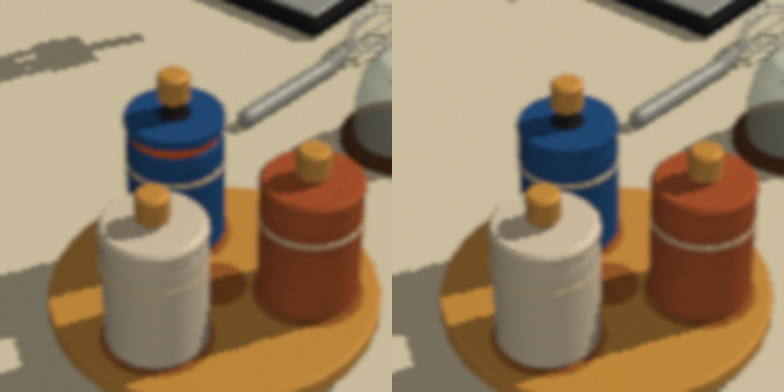

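View pics/scene3.png

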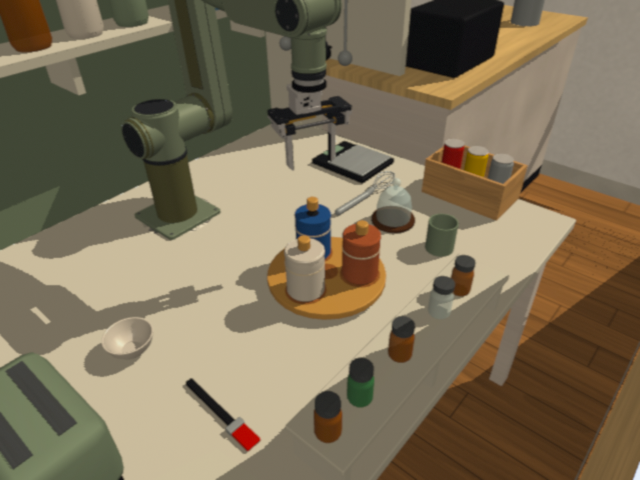

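In the before/after pair, the gasket band at (175,150) is gone in the right half. The jars, disc and bystanders are where they were, and the gripper is well clear above.

```bash
python3 -c "
from plant import manip
manip.sign_off();print(manip.get_time_s())"
```

```text
the job is handed in; nothing more can be done
the job is handed in; nothing more can be done
```

The blue lid is pressed home, passed the 10 N pull test and is released. I handed the job in at about 30 s of the 62 s allowed; the hand-in reports no verdict.

- **Press:** I pushed on the knob with shut fingers. The lid slid at about 9 N, then the force rose stiffly to 17 N, the most I applied. At that point the knob top worked out at 0.205 m, which is its home height.
- **Pull:** I gripped the knob with 11 N and pulled straight up. The force stayed between 10.1 and 10.8 N for 2.3 s, with no slip and no lifting of the lid.
- **Release:** I had not backed the pull right off, so about 3.5 N of upward pull remained when the fingers opened. After that the wrist force read near zero, and I moved the arm well clear.
- **Final pictures:** No gasket shows, and the jars, disc and loose objects look unmoved. I compared these by eye and did not re-measure them.

No check failed. The sideways force on the tool reached about 6 N while pressing and 5 N while pulling, and the turntable did not visibly turn.

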